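# Mesh the take-up reel on the ribbon printer's spindle and hold it down

### The job

Raise the ribbon printer's stiff lid by its black handle until it stands straight up, and leave it standing there. Then fit the magenta reel over the splined spindle in the bay, turning it until the splines mesh and it slides fully home on the sprung seat ring, and press it all the way down; finish while still gripping the reel and holding it pressed down. Leave the other things on the desk, the lime reel too, where they are.

Things in the scene. Friction and masses are not known exactly. Their poses are not given: they have to be found in the camera images.
- lid (a joint): Angle of the printer's flat light-grey lid (190 x 190 x 8 mm), hinged along the printer's +y side: 0 shut (horizontal), 1.571 straight up, 2.3 end stop. The stiff hinge holds the lid wherever it is left; about 3 to 6 N at the handle moves it.
- lid_handle (a point): Middle of the lid's black handle bar: round, 10 mm thick, 80 mm long, parallel to the hinge, on two end posts; it stands 40 mm (bar centre) off the lid's outer face, 15 mm in from the free edge. Moves with the lid. Axes are the lid's: x along the bar and hinge, y from free edge to hinge, z out of the lid's outer face (up when shut).
- lid_hinge (a point): Middle of the hinge line, at the lid's underside, 75 mm above the desk. Turns with the lid; its x axis is the hinge line, and opening turns the lid about -x (the free edge goes up and over towards the printer's +y). With the lid shut the bar centre lies 175 mm to the -y side of it and 48 mm above it.
- printer: The desktop ribbon printer: a white open box 190 x 190 mm, rim 75 mm above the desk, walls 8 mm, grey bay floor at 20 mm; fixed to the desk. Origin: centre of its underside; at yaw 0 its hinge side looks to +y. Inside along the hinge wall stand two steel rollers and a black block, up to 55 mm high, at least 68 mm from the spindle's axis.
- spindle_top (a point): Centre of the top of the upright spindle in the bay, 66 mm above the desk, 15 mm to the -y side of the bay's centre. A round core 18 mm in diameter with six orange splines; the top 8 mm is a plain white pilot nose without splines, tapering to 12 mm. One spline points along its x axis, the others every 60 degrees (1.047 rad). A brake stops it turning; its angle differs every time.
- spline_top (a point): On the spindle's axis at the height where the splines end, 58 mm above the desk; below this they run down to the bay floor. Each is 4 mm wide and reaches 13 mm from the axis. Same axes as spindle_top. While the splines do not mesh, the reel stands on them with its underside at this height.
- seat_top (a point): Centre of the upper face of the dark seat ring (54 mm across) around the spindle's foot, 28 mm above the desk at rest. Goes down with the seat.
- seat (a joint): How far the sprung seat ring is pressed down: 0 at rest, 0.006 m fully down. It starts to give at about 3 N and is fully down at about 9 N.
- reel: The magenta reel, loose, upright on the desk, 44 mm high, about 60 g. Toothed flange 69 mm across and 12 mm thick at the bottom; above it a plain round hub 38 mm across, 12 to 44 mm above its underside, to grip. Origin: centre of its underside, z up. Home, its underside rests on the seat ring.
- reel_bore (a point): Centre of the reel's top, 44 mm above its underside; same axes as the reel. The through bore has six pink teeth reaching in to 10.5 mm from the axis, and between them six grooves for the splines, 15.5 mm in outer radius: one along x, the others every 60 degrees; six white lines on the flange mark the grooves. About 5 degrees of play either way once meshed.
- lime_reel: A lime-green reel of the same outer size with a plain round bore, not wanted; loose. Origin: centre of its underside.
- stapler: Black and white stapler, 150 x 36 x 70 mm, loose. Origin: centre of its underside.
- tape_roll: Roll of clear tape lying flat, 80 mm across, 19 mm high, loose. Origin: centre of its underside.
- eraser: White eraser, 55 x 32 x 16 mm, loose. Origin: centre of its underside.
- staples_a: Strip of steel staples, 50 x 22 x 12 mm, loose. Origin: centre of its underside.
- staples_b: Another strip of staples, 50 x 22 x 12 mm, loose. Origin: centre of its underside.
- tape_pen: Lime-green correction tape roller lying flat, about 96 x 52 x 18 mm, loose. Origin: under the centre of its round end.

How it is judged:
By the outcome, as a careful person would: the job done as asked, in the order asked, and still so for the second after the job is handed in, while the arm keeps its last pose, push and grip.
It also fails if it takes over 67 s, if anything falls off the work surface, if the arm or the gripper's body presses on something with over 40 N, if the wrist force passes 120 N, or if a joint passes its speed limit or range.

### The arm

A 6-joint arm with a two-finger parallel gripper is mounted at the origin on the work surface. World frame = base frame: x ahead of the robot, y to its left, z up, the work surface at z = 0. Lengths are in m, angles in degrees, forces in N, time in s.
With the tool pointing down it reaches from about 0.35 to 0.875 m from the base axis. Payload 4.2 kg.
Tool frame: the origin (TCP) lies midway between the tips of the shut fingers; the grasp point (between the pads) lies 19 mm behind it; z points along the fingers, y is the line along which they close (so a half turn about z gives the same grasp; the last joint's range is limited). The gripper opens to 87 mm and grips with 3 to 60 N. Pads are 19 mm wide; open, the fingers measure 117 mm over their backs; the gripper's body (75 mm by 190 mm) begins 51 mm behind the grasp point.
Start: joints at [-52.964, 22.042, 0.453, 0, -68.411, -14.817], TCP at [0.236, -0.579, 0.223] pointing down, gripper open.
Joint ranges: [-179.83, 179.83], [-69.29, 118.12], [-61.27, 80.66], [-181.25, 117.63], [-171.15, -9.14], [-177.46, 177.46]. Speed limits (degrees/s): [159.86, 159.86, 180, 180, 180, 180].

### API

Orientations are given as a 3x3 rotation matrix whose columns are the frame's x, y, z axes.
In Python, from station import r gives the robot as it stands.
- The arm moves only by the tool inch_along, called after "Emit:" as name(argument=value, ...), one argument or row to a line, values as JSON. Schema: {"type":"object","properties":{"segments":{"type":"array","items":{"type":"array","items":{"type":"number"},"minItems":7,"maxItems":7},"minItems":1,"maxItems":8},"only":{"type":"string"},"quiet":{"type":"boolean"},"lines":{"type":"string"}},"required":["segments"],"additionalProperties":false}. segments is a list of rows, 1 to 8 of them, each of 7 numbers: the opening from 0.0 (shut) to 1.0 (fully open), then dx, dy, dz in units of 50 mm, then a rotation vector rx, ry, rz in degrees; each row is the pose to reach, as a shift and turn from the pose commanded when the call began, along the tool's axes at that moment; what a row does not reach only later rows make up. A row lasts 1/10 s, in which the tool goes at most 0.05 m and 8.59 degrees, less where a joint would pass 70% of its speed; a pose out of reach is approached as far as the arm can. The fingers move at their own pace and stop on an object; the grip force is fixed at half the most. Time passes only in rows, so rows that do not move let the fingers close. The tool returns the time, the measured TCP pose, the force, the opening and the grip force at its end. only (a regular expression) keeps the lines of the reply that match it, lines (a string "A,B") keeps lines A to B, and quiet returns only ok. Input that does not fit is refused with a message, and nothing moves.
- r.sense(): the state, without advancing time (a new reading comes with each control period).
- r.capture(name): name is "scene" or "side" or "wrist"; returns a dict with "pixels" (420x560x3 uint8, red, green, blue), "z_map" (420x560 float32, m along the optical axis (not along the pixel's ray), 0 where there is no reading), "K" (3x3 intrinsics, pixels), "world_from_camera" (4x4, takes a point from camera to world coordinates). Camera axes: x right, y up, looking along -z (the intrinsics and any distortion apply to the point x, -y, -z); pixel columns grow to the right and rows downward; lengths in m; the calibration is good to about 2 mm. A picture is of the moment at which its call begins.
- r.finish_job(): hands the job in; it is judged then, once.
The state is a dict: "time_s": time; "joints": joint angles; "joint_velocities": joint speeds; "effort": joint torques, N m; "tcp_pos": TCP position; "ee_rot": TCP orientation; "wrist_force": force on the tool from outside, world axes, zero at the start; "moment": the same for the moment, N m; "gripper_width": opening from 0.0 (shut) to 1.0 (fully open); "gripper_force": force on a finger pad.
Only numpy, scipy, OpenCV 4.12 (cv2) and the standard library are available. Lean on these libraries where they do the work, as an engineer would, in place of code of your own. Each camera call takes 0.05 s, during which the arm holds its last target. There are 200 camera calls.

## Working session

There is one attempt and no reset: what is moved stays moved. The work goes in short steps, Python scripts to look and compute and a tool call to move; the robot and the scene stay as the last step left them, time stands still between calls to the robot, and variables do not carry over. Pictures are saved under pics/ and viewed, at most 10 in all, crops included, and the job is handed in when it is done.

```bash
ls; mkdir -p pics; cat > h.py <<'E'
import numpy as np, cv2
from station import r
def cap(n,f=None):
    c=r.capture(n)
    if f: cv2.imwrite('pics/'+f,c['pixels'][:,:,::-1])
    return c
def P(c,u,v,z=None):
    K=c['K'];T=c['world_from_camera']
    d=np.array([(u-K[0,2])/K[0,0],-(v-K[1,2])/K[1,1],-1.])
    if z is None:
        s=c['z_map'][int(round(v)),int(round(u))]
    else:
        s=(z-T[2,3])/(T[:3,:3]@d)[2]
    return T[:3,:3]@(d*s)+T[:3,3]
E
python3 - <<'E'
from h import *
a=cap('scene','s1.png');b=cap('side','d1.png')
np.savez('c1.npz',**{'s_'+k:v for k,v in a.items()},**{'d_'+k:v for k,v in b.items()})
s=r.sense();print(s['tcp_pos'],s['ee_rot'],s['time_s'],s['gripper_width']);print(a['world_from_camera'],b['world_from_camera'])
E
```

```text
pics
station.py
[ 0.23617862 -0.57808694  0.22157682] [[-9.25805799e-01 -3.77998653e-01 -8.00428211e-04]
 [-3.77999492e-01  9.25804142e-01  1.75329820e-03]
 [ 7.82953963e-05  1.92577510e-03 -9.99998143e-01]] 0.1 1.001584442287086
[[ 0.69461789 -0.39883481  0.59869591  1.35238327]
 [ 0.71929195  0.37212187 -0.58663822 -0.87288771]
 [ 0.0111839   0.83812655  0.54536117  0.81351194]
 [ 0.          0.          0.          1.        ]] [[-0.93633085  0.26585275 -0.22936183  0.27497148]
 [-0.35110761 -0.70367221  0.61771261  0.59120358]
 [ 0.00282505  0.65891406  0.75221292  0.89110981]
 [ 0.          0.          0.          1.        ]]
```

View pics/s1.png

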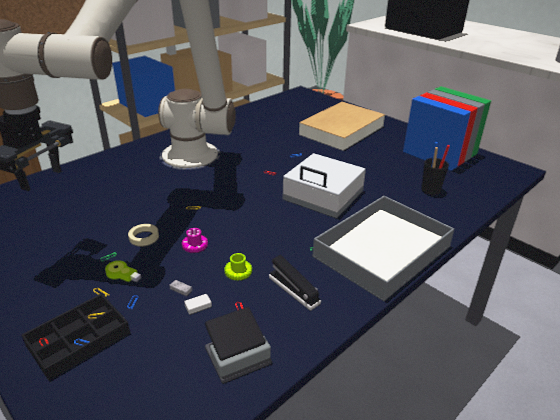

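View pics/d1.png

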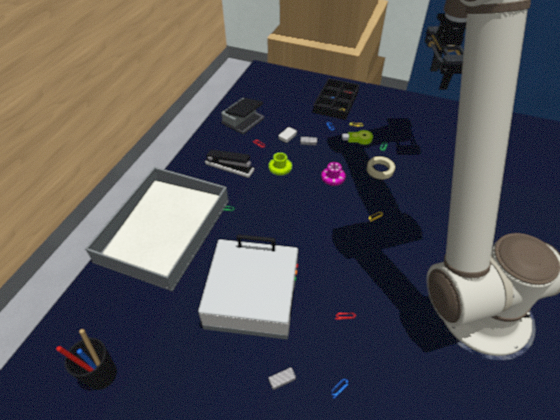

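The scene view shows the printer at (325,183) with its handle at (314,176), the magenta reel at (195,240) and the lime reel at (238,266). In the side view the printer is at (252,285), its handle at (257,243) and the magenta reel at (334,175).

```bash
python3 - <<'E'
from h import *
a=cv2.imread('pics/s1.png');b=cv2.imread('pics/d1.png')
R=lambda im,x,y,w,h,f:cv2.resize(im[y:y+h,x:x+w],None,fx=f,fy=f,interpolation=cv2.INTER_CUBIC)
L=R(b,190,225,120,120,4);L2=R(a,275,145,100,75,4)[:300,:320]
M=R(b,310,155,50,37,6.4)[:,:320][:180]
out=np.zeros((480,800,3),np.uint8);out[:480,:480]=L;out[:300,480:800]=L2[:,:320];out[300:480,480:800]=M[:180,:320]
cv2.imwrite('pics/crop1.png',out)
z=np.load('c1.npz')
for n,pts in(('s',[(314,176),(195,240),(238,266),(325,165)]),('d',[(250,285),(334,170),(281,160),(257,240)])):
    c={k[2:]:z[k] for k in z.files if k[0]==n}
    for p in pts: print(n,p,P(c,*p).round(3))
    h=cv2.cvtColor(c['pixels'],cv2.COLOR_RGB2HSV)
    m=(h[...,0]>140)&(h[...,0]<165)&(h[...,1]>150)&(h[...,2]>60)
    v,u=np.nonzero(m);X=np.array([P(c,*q) for q in zip(u,v)]);X=X[np.abs(X[:,2]-.022)<.04];print(len(X),X.mean(0),X.min(0),X.max(0))
    f=X[X[:,2]<.016];print('flange mid',(f.min(0)+f.max(0))/2, 'top',X[X[:,2]>.038].mean(0))
E
```

```text
s (314, 176) [0.519 0.101 0.082]
s (195, 240) [ 0.468 -0.312  0.024]
s (238, 266) [ 0.635 -0.302  0.031]
s (325, 165) [0.493 0.182 0.08 ]
412 [ 0.46295258 -0.31174861  0.01653125] [ 0.37974382 -0.34255327 -0.00668684] [ 0.49124489 -0.25427191  0.04548874]
flange mid [ 0.43549436 -0.29841259  0.0046262 ] top [ 0.45449545 -0.30851092  0.04131654]
d (250, 285) [0.51  0.17  0.086]
d (334, 170) [ 0.452 -0.317  0.016]
d (281, 160) [ 0.607 -0.275  0.043]
d (257, 240) [0.531 0.076 0.122]
347 [ 0.4512153  -0.29313655  0.01594457] [ 0.30000292 -0.37239454 -0.00368257] [0.86348017 0.42218214 0.04757847]
flange mid [0.58174154 0.0248938  0.00602133] top [ 0.45282984 -0.29684955  0.04204368]
```

View pics/crop1.png

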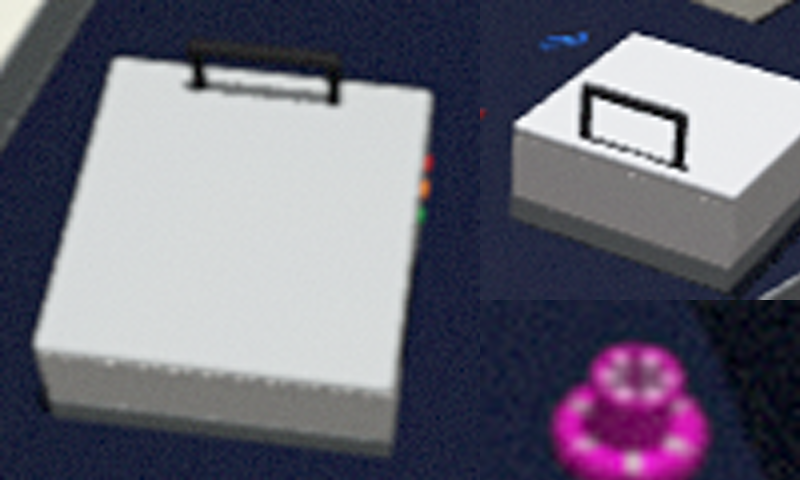

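The crop shows the lid's top corners in the side view at (218.3,239.5), (298,248), (289.3,322.5) and (198.8,311.8), with the bar ends at (237.5,236.5) and (274.5,240.5). The scene view gives corners (314,153.3), (283.5,176.3) and (339,194.5). The reel's white marks show in the bottom right inset.

```bash
python3 - <<'E'
from h import *
z=np.load('c1.npz')
C={n:{k[2:]:z[k] for k in z.files if k[0]==n} for n in 'sd'}
q=np.array([P(C['d'],*p,.083)[:2] for p in [(218.25,239.5),(298,248),(289.25,322.5),(198.75,311.75)]])
print(q,q.mean(0),np.linalg.norm(q-np.roll(q,-1,0),axis=1))
p=np.array([P(C['s'],*p,.083)[:2] for p in [(314,153.25),(283.5,176.25),(339,194.5)]])
print(p,np.linalg.norm(p[0]-p[1]),np.linalg.norm(p[1]-p[2]),(p[0]+p[2])/2)
for p in[(237.5,236.5),(274.5,240.5)]:print(P(C['d'],*p,.123))
for n in 'sd':
  K=C[n]
  h=cv2.cvtColor(K['pixels'],cv2.COLOR_RGB2HSV);m=((h[...,0]>140)&(h[...,0]<165)&(h[...,1]>150)&(h[...,2]>60)).astype(np.uint8)
  _,l,s,_=cv2.connectedComponentsWithStats(m);i=1+s[1:,4].argmax();print(s[i]);v,u=np.nonzero(l==i)
  X=np.array([P(K,a,b,.012) for a,b in zip(u,v)]);
  bot=X
  # fit circle r=.0345 to the near side contour (flange top plane)
  print(X.min(0),X.max(0))
E
```

```text
[[0.63188616 0.08138355]
 [0.44476321 0.03743004]
 [0.39950396 0.22140209]
 [0.58568203 0.2656875 ]] [0.51545884 0.1514758 ] [0.19221579 0.18945743 0.1913726  0.19000728]
[[0.41764557 0.21207972]
 [0.4575264  0.03039289]
 [0.6407135  0.07341058]] 0.1860123197206067 0.18817022565739028 [0.52917953 0.14274515]
[0.57678724 0.08334929 0.123     ]
[0.49328631 0.06400469 0.123     ]
[181 227  27  26 415]
[ 0.39713035 -0.34809348  0.012     ] [ 0.50207483 -0.26428769  0.012     ]
[321 161  25  25 346]
[ 0.41315237 -0.3603591   0.012     ] [ 0.4873597 -0.2579005  0.012    ]
```
Discrepancy between cameras: side center (0.515,0.151), scene (0.529,0.143) -- 16 mm?! Calibration "good to 2 mm"... distortion? "the intrinsics and any distortion apply". Check whether capture has dist key? The dict has only four keys. Pixel accuracy ~1/... 1 px ~ 2.4mm. Scene: (283.5,176.25)... the crop was resized with 100x75 → 400x300, [:,:320] fine. 480+ (u-275)*4. 514→283.5. 145+125/4=176.25. OK. Depth at scene (314,176) gave (0.519,0.101,.082); project consistent? P(314,176) is between handle... compare with the side. Depth reading of scene handle lid: fine, z= 0.082. Side (250,285) z 0.086. Hmm. Mean 16mm discrepancy, perhaps camera extrinsics error (deliberate?), rotation 0.5° at 1.2 m gives 10mm. Side: sizes 190 correct; scene: 186/188. Use wrist camera with arm for precise. Handle from side: mid (0.535,0.0737). From printer centre side: yaw: x axis from p1 to p0... hinge direction: mean of (0.187,0.044): 13.2-13.4°. Handle = center + R*(0,-80) = (0.5155+.080*sin13.3, .1515-.0779)=(0.534,.0736). Consistent. Scene: center (0.529,0.1427) → handle (0.547,0.065). Now go over handle with the wrist camera for precise. Magenta reel: scene bore top avg vs side: let me use wrist.

Units first: shifts go in units of 50 mm. So -0.31 m is -6.2, 0.168 m is 3.36.

Emit:
inch_along(
  segments=[
    [1,-0.6,0.32,0,0,0,2],
    [1,-1.4,0.8,0,0,0,5],
    [1,-2.4,1.3,0,0,0,8],
    [1,-3.3,1.8,0,0,0,9],
    [1,-4.2,2.3,0,0,0,9],
    [1,-5.1,2.8,0,0,0,9],
    [1,-5.8,3.2,0,0,0,9],
    [1,-6.2,3.36,0,0,0,9],
  ],
)

```text
time_s: 0.9
tcp_pos: [0.4614, -0.3027, 0.2223]
ee_rot: [[-0.973, -0.232, -0.0], [-0.232, 0.973, 0.001], [-0.0, 0.001, -1.0]]
wrist_force: [0.5, -0.3, -0.7]
gripper_width: 0.997
gripper_force: 0.0
```

```bash
python3 - <<'E'
from h import *
c=cap('wrist','w1.png');np.savez('w1.npz',**c);s=r.sense();print(s['tcp_pos'],s['ee_rot'],c['world_from_camera'],c['K'])
E
```

```text
[ 0.46302001 -0.30217303  0.22221902] [[-9.72384528e-01 -2.33382590e-01  9.46727547e-04]
 [-2.33382238e-01  9.72384961e-01  4.68287259e-04]
 [-1.02987372e-03  2.34405892e-04 -9.99999442e-01]] [[-0.23091219 -0.92684899 -0.29602451  0.37931323]
 [ 0.97297389 -0.21959892 -0.07140118 -0.32338185]
 [ 0.00117145 -0.30451152  0.95250793  0.38461573]
 [ 0.          0.          0.          1.        ]] [[291.40972526   0.         281.59098751]
 [  0.         291.40972526 208.78417192]
 [  0.           0.           1.        ]]
```

View pics/w1.png

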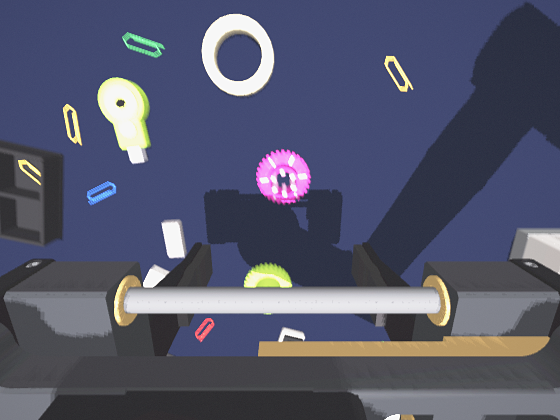

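The wrist view shows the magenta reel at (284,177) and the lime reel at (267,280). I'll measure the reel from this frame and move on to the handle.

```bash
cat >> h.py <<'E'
def reel(c,box=None,zf=.012,pr=True):
    h=cv2.cvtColor(c['pixels'],cv2.COLOR_RGB2HSV);m=((h[...,0]>140)&(h[...,0]<170)&(h[...,1]>90)&(h[...,2]>90)).astype(np.uint8)
    _,l,s,_=cv2.connectedComponentsWithStats(m);i=1+s[1:,4].argmax()
    k=cv2.findContours((l==i).astype(np.uint8),cv2.RETR_EXTERNAL,cv2.CHAIN_APPROX_NONE)[0][0][:,0]
    q=np.array([P(c,u,v,zf)[:2] for u,v in cv2.convexHull(k)[:,0]])
    (x,y),R=cv2.minEnclosingCircle(q.astype(np.float32)*1000)
    return np.array([x,y])/1000,R
def to(p,R=None,yaw=None):
    s=r.sense();d=s['ee_rot'].T@(np.array(p)-s['tcp_pos']);return d.round(4)
E
python3 - <<'E'
from h import *
z=np.load('w1.npz');c={k:z[k] for k in z.files}
ctr,R=reel(c);print(ctr,R)
# rectified top view on flange plane, 0.25mm/px
K=c['K'];T=c['world_from_camera'];n=480
def rect(zp,half=.042):
    src=[]
    xs=np.array([[ctr[0]+a*half,ctr[1]+b*half,zp] for a,b in((-1,-1),(1,-1),(1,1),(-1,1))])
    pc=(np.linalg.inv(T)@np.c_[xs,np.ones(4)].T)[:3]
    uv=np.array([K[0,0]*pc[0]/-pc[2]+K[0,2],K[1,1]*-pc[1]/-pc[2]+K[1,2]]).T
    H=cv2.getPerspectiveTransform(uv.astype(np.float32),np.float32([[0,0],[n,0],[n,n],[0,n]]))
    return cv2.warpPerspective(c['pixels'],H,(n,n),flags=cv2.INTER_CUBIC)
A=rect(.012);
# white score vs angle mod 60
g=A.min(2).astype(float)
best=[]
for d in range(0,60,1):
    s=[]
    for k in range(6):
        t=np.radians(d+60*k)
        for rr in np.arange(.023,.032,.001):
            s.append(g[int(n/2+rr*np.sin(t)*n/.084),int(n/2+rr*np.cos(t)*n/.084)])
    best.append(np.mean(s))
b=np.array(best);print(b.argmax(),b.round().astype(int))
cv2.imwrite('pics/r1.png',np.hstack([A,rect(.044)])[:,:,::-1][:, :960][::1,::1])
cv2.imwrite('pics/r1.png',cv2.resize(np.hstack([A,rect(.044)])[:,:,::-1],(800,400)))
print(to([.535,.01,.25]))
E
```

```text
[ 0.45305746 -0.30307956] 37.342735290527344
48 [152 151 150 150 149 147 147 148 149 150 151 152 152 153 152 152 153 152
 151 151 151 151 152 151 151 149 148 146 145 145 146 148 149 149 149 148
 149 151 151 153 158 165 172 181 191 201 210 220 224 224 221 218 212 206
 199 192 184 173 162 155]
[-0.1429  0.2868 -0.0276]
```

View pics/r1.png

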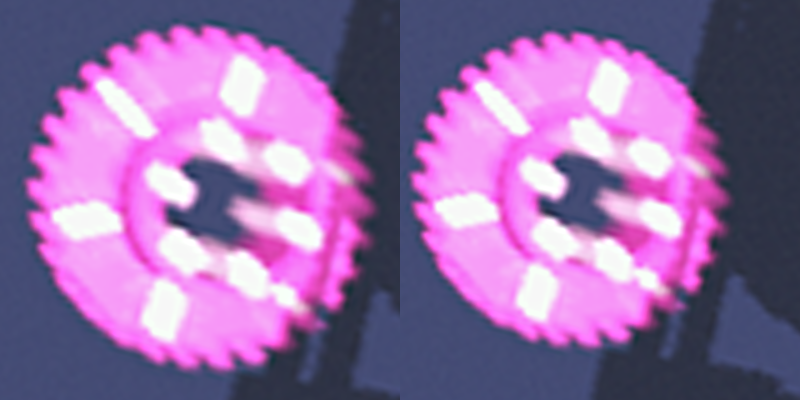

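The rectified view puts the flange centre at about (205,198) and the groove marks at 48.5° mod 60, so the reel is at about (0.454, -0.303).

Emit:
inch_along(
  segments=[
    [1,-0.3,0.7,-0.2,0,0,0],
    [1,-0.7,1.6,-0.4,0,0,0],
    [1,-1.1,2.5,-0.4,0,0,0],
    [1,-1.5,3.4,-0.4,0,0,0],
    [1,-1.9,4.3,-0.4,0,0,0],
    [1,-2.3,5.2,-0.4,0,0,0],
    [1,-2.8,6.1,-0.4,0,0,0],
    [1,-3.1,6.7,-0.4,0,0,0],
  ],
)

```text
time_s: 1.75
tcp_pos: [0.5343, 0.0583, 0.2423]
ee_rot: [[-0.973, -0.23, -0.0], [-0.23, 0.973, 0.0], [0.0, 0.0, -1.0]]
wrist_force: [0.9, -0.1, 0.5]
gripper_width: 1.0
gripper_force: 0.0
```

```bash
python3 - <<'E'
from h import *
c=cap('wrist','w2.png');np.savez('w2.npz',**c);s=r.sense();print(s['tcp_pos'],s['ee_rot'])
E
```

```text
[0.53577335 0.06149961 0.24194875] [[-9.72530636e-01 -2.32771980e-01  1.16891404e-03]
 [-2.32770456e-01  9.72530826e-01  1.30638997e-03]
 [-1.44089592e-03  9.98415615e-04 -9.99998463e-01]]
```

View pics/w2.png

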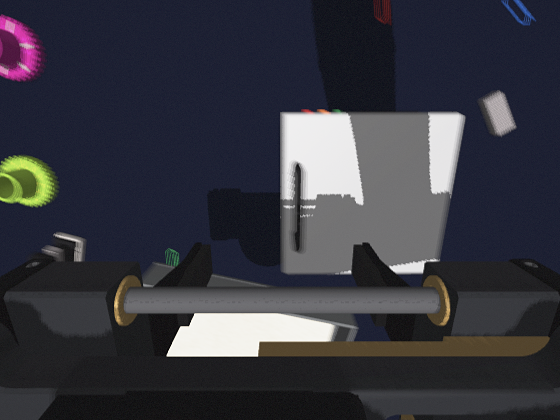

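The bar runs from (298,165) to (296,249), and the lid corners are at (281,113), (464,113), (438,274) and (283,274).

```bash
python3 - <<'E'
from h import *
z=np.load('w2.npz');c={k:z[k] for k in z.files}
a,b=P(c,298,165,.123),P(c,296.5,249,.123);m=(a+b)/2;print(a,b,np.linalg.norm(a-b),m, np.degrees(np.arctan2(*(b-a)[1::-1])))
q=np.array([P(c,*p,.083)[:2] for p in[(281,113),(464,113),(438,274),(283,274)]]);print(q,np.linalg.norm(q-np.roll(q,-1,0),axis=1))
s=r.sense();print(to([m[0],m[1],.104]))
E
```

```text
[0.49273247 0.06391551 0.123     ] [0.57966814 0.08431626 0.123     ] 0.08929726580858388 [0.5362003  0.07411589 0.123     ] 13.206354726365825
[[0.44963421 0.03684425]
 [0.40565337 0.2236786 ]
 [0.59060251 0.27123759]
 [0.63485863 0.08288765]] [0.19194111 0.19096608 0.19347946 0.19086142]
[-0.0032  0.012   0.138 ]
```

Emit:
inch_along(
  segments=[
    [1,-0.06,0.24,0.8,0,0,0],
    [1,-0.06,0.24,1.6,0,0,0],
    [1,-0.06,0.24,2.4,0,0,0],
    [1,-0.06,0.24,2.76,0,0,0],
    [0.4,-0.06,0.24,2.76,0,0,0],
    [0,-0.06,0.24,2.76,0,0,0],
    [0,-0.06,0.24,2.76,0,0,0],
    [0,-0.06,0.24,2.76,0,0,0],
  ],
)

```text
time_s: 2.6
tcp_pos: [0.5352, 0.0684, 0.1061]
ee_rot: [[-0.974, -0.229, 0.003], [-0.229, 0.974, 0.001], [-0.003, 0.0, -1.0]]
wrist_force: [-0.5, -0.7, -0.5]
gripper_width: 0.721
gripper_force: 0.0
```

Emit:
inch_along(
  segments=[
    [0,0,0,0,0,0,0],
    [0,0,0,0,0,0,0],
    [0,0,0,0,0,0,0],
  ],
)

```text
time_s: 2.9
tcp_pos: [0.5344, 0.0682, 0.1049]
ee_rot: [[-0.973, -0.229, 0.001], [-0.229, 0.973, 0.0], [-0.001, 0.0, -1.0]]
wrist_force: [-0.5, 0.6, 0.3]
gripper_width: 0.449
gripper_force: 0.0
```

Emit:
inch_along(
  segments=[
    [0,0,0,0,0,0,0],
    [0,0,0,0,0,0,0],
    [0,0,0,0,0,0,0],
    [0,0,0,0,0,0,0],
    [0,0,0,0,0,0,0],
    [0,0,0,0,0,0,0],
  ],
)

```text
time_s: 3.5
tcp_pos: [0.5336, 0.0713, 0.1035]
ee_rot: [[-0.974, -0.228, -0.001], [-0.228, 0.974, 0.005], [-0.001, 0.005, -1.0]]
wrist_force: [-3.2, 13.1, -2.0]
gripper_width: 0.104
gripper_force: 30.0
```

```bash
python3 - <<'E'
import numpy as np
# arc rows: lid 0..90; y' and z displacement from shut
for k in range(0,91,5):
    t=np.radians(k);R=lambda y,z:(y*np.cos(t)+z*np.sin(t),-y*np.sin(t)+z*np.cos(t))
    y,z=R(-.175,.048);print(k,round(y+.175,4),round(-(z-.048),4))
E
```

```text
0 0.0 -0.0
5 0.0048 -0.0151
10 0.011 -0.0297
15 0.0184 -0.0437
20 0.027 -0.057
25 0.0367 -0.0695
30 0.0474 -0.0811
35 0.0592 -0.0917
40 0.0718 -0.1013
45 0.0852 -0.1097
50 0.0993 -0.1169
55 0.1139 -0.1229
60 0.1291 -0.1276
65 0.1445 -0.1309
70 0.1603 -0.1329
75 0.1761 -0.1335
80 0.1919 -0.1327
85 0.2076 -0.1305
90 0.223 -0.127
```

Converted, -0.092 m is -1.84, -0.081 m is -1.62.

Emit:
inch_along(
  segments=[
    [0,0,0.1,-0.14,0,0,0],
    [0,0,0.16,-0.3,0,0,0],
    [0,0,0.28,-0.6,0,0,0],
    [0,0,0.42,-0.88,0,0,0],
    [0,0,0.6,-1.14,0,0,0],
    [0,0,0.79,-1.39,0,0,0],
    [0,0,1,-1.62,0,0,0],
    [0,0,1.24,-1.84,0,0,0],
  ],
)

```text
time_s: 4.3
tcp_pos: [0.5198, 0.1288, 0.1971]
ee_rot: [[-0.974, -0.228, -0.0], [-0.228, 0.974, -0.001], [0.001, -0.0, -1.0]]
wrist_force: [3.8, 0.9, -8.8]
gripper_width: 0.105
gripper_force: 30.0
```

Emit:
inch_along(
  segments=[
    [0,0,0.25,-0.19,0,0,0],
    [0,0,0.25,-0.19,0,0,0],
  ],
)

```text
time_s: 4.5
tcp_pos: [0.5167, 0.1421, 0.2078]
ee_rot: [[-0.973, -0.23, 0.0], [-0.23, 0.973, 0.001], [-0.001, 0.001, -1.0]]
wrist_force: [-1.0, 1.8, -0.6]
gripper_width: 0.102
gripper_force: 30.0
```

Emit:
inch_along(
  segments=[
    [0,0,0.268,-0.168,0,0,0],
    [0,0,0.55,-0.312,0,0,0],
    [0,0,0.84,-0.432,0,0,0],
    [0,0,1.146,-0.526,0,0,0],
    [0,0,1.454,-0.592,0,0,0],
    [0,0,1.77,-0.632,0,0,0],
    [0,0,2.086,-0.644,0,0,0],
    [0,0,2.4,-0.628,0,0,0],
  ],
)

```text
time_s: 5.3
tcp_pos: [0.4898, 0.2567, 0.2398]
ee_rot: [[-0.973, -0.229, 0.002], [-0.229, 0.973, -0.002], [-0.001, -0.003, -1.0]]
wrist_force: [-0.1, -4.1, 3.5]
gripper_width: 0.101
gripper_force: 30.0
```

Emit:
inch_along(
  segments=[
    [0,0,0.314,0.044,0,0,0],
    [0,0,0.62,0.114,0,0,0],
    [0,0,0.62,0.114,0,0,0],
    [0,0,0.62,0.114,0,0,0],
  ],
)

```text
time_s: 5.7
tcp_pos: [0.482, 0.2899, 0.2325]
ee_rot: [[-0.973, -0.23, 0.0], [-0.23, 0.973, 0.003], [-0.001, 0.003, -1.0]]
wrist_force: [-5.3, 2.7, 5.3]
gripper_width: 0.1
gripper_force: 30.0
```

```bash
python3 - <<'E'
from h import *
a=cap('scene','s3.png');b=cap('side','d3.png');np.savez('c3.npz',**{'s_'+k:v for k,v in a.items()},**{'d_'+k:v for k,v in b.items()})
R=lambda im,x,y,w,h,f:cv2.resize(im[y:y+h,x:x+w],None,fx=f,fy=f,interpolation=cv2.INTER_CUBIC)
cv2.imwrite('pics/c3.png',np.hstack([R(a['pixels'],250,80,130,190,3),R(b['pixels'],180,180,135,190,3)])[:,:,::-1])
E
```

```text
(no output)
```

View pics/c3.png

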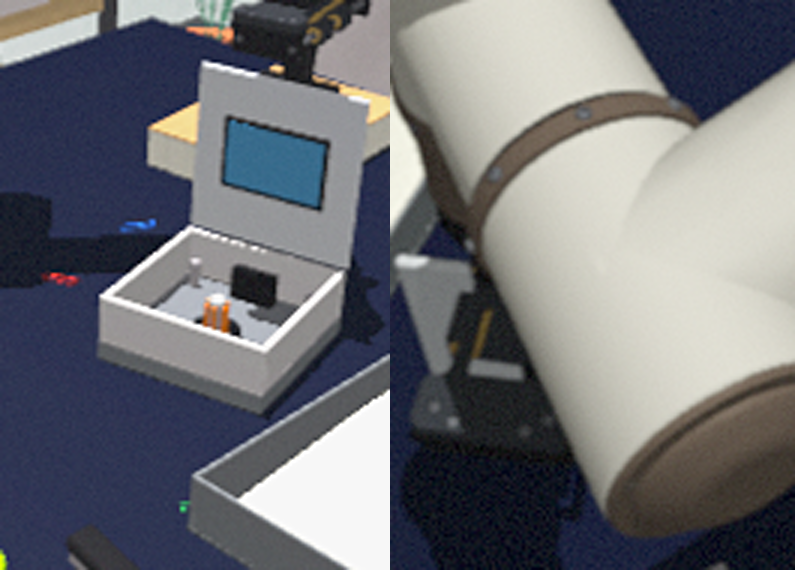

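The left pane shows the lid standing up, the orange spindle at crop (217,300) and the handle still gripped. I'll check the angle by fitting a plane to the lid's depth points.

```bash
cat > plane.py <<'E'
from h import *
def fit(c,poly):
    m=np.zeros((420,560),np.uint8);cv2.fillPoly(m,[np.int32(poly)],1);v,u=np.nonzero(m)
    X=np.array([P(c,a,b) for a,b in zip(u,v)])
    for _ in range(3):
        mu=X.mean(0);n=np.linalg.svd(X-mu,full_matrices=False)[2][2];d=(X-mu)@n;X=X[np.abs(d)<2.5*d.std()+1e-4]
    if n[1]>0:n=-n
    return n,mu,d.std(),len(X)
def ang(c):
    f=lambda pts:[(250+x/3,80+y/3) for x,y in pts]
    for nm,p in(('lid',[(207,75),(355,110),(342,258),(200,225)]),('wall',[(108,310),(258,358),(258,378),(108,332)])):
        n,mu,s,k=fit(c,f(p));print(nm,'elev of normal deg',np.degrees(np.arcsin(n[2])).round(2),'yaw',np.degrees(np.arctan2(n[0],-n[1])).round(2),mu.round(3),s.round(4),k)
E
python3 - <<'E'
from plane import *
z=np.load('c3.npz');ang({k[2:]:z[k] for k in z.files if k[0]=='s'})
E
```

```text
lid elev of normal deg 0.48 yaw 13.35 [0.502 0.241 0.167] 0.0031 2524
wall elev of normal deg -54.96 yaw 14.32 [0.552 0.052 0.052] 0.0066 408
```

Lid is at about 90.5°, good. Now I'll release with a small opening, go up, and look into the bay with the wrist camera.

Converted, -0.11 m is -2.2, -0.09 m is -1.8.

Emit:
inch_along(
  segments=[
    [0.3,0,0,0,0,0,0],
    [0.3,0,0,0,0,0,0],
    [0.3,0,0,0,0,0,0],
    [0.3,0,0,0,0,0,0],
    [0.3,0,0,-0.4,0,0,0],
    [0.3,0,0,-1,0,0,0],
    [0.3,0,0,-1.8,0,0,0],
    [0.3,0,0,-2.2,0,0,0],
  ],
)

```text
time_s: 6.6
tcp_pos: [0.4838, 0.2879, 0.3454]
ee_rot: [[-0.974, -0.228, 0.005], [-0.228, 0.974, 0.003], [-0.005, 0.002, -1.0]]
wrist_force: [0.2, 0.6, 1.0]
gripper_width: 0.301
gripper_force: 0.0
```

Emit:
inch_along(
  segments=[
    [1,-0.3,-0.7,0,0,0,0],
    [1,-0.6,-1.5,0,0,0,0],
    [1,-1,-2.4,0,0,0,0],
    [1,-1.4,-3.2,0.4,0,0,0],
    [1,-1.54,-3.76,1.2,0,0,0],
    [1,-1.54,-3.76,1.6,0,0,0],
    [1,-1.54,-3.76,1.6,0,0,0],
  ],
)

```text
time_s: 7.3
tcp_pos: [0.5992, 0.1204, 0.2574]
ee_rot: [[-0.974, -0.226, -0.008], [-0.226, 0.974, -0.003], [0.009, -0.001, -1.0]]
wrist_force: [-0.3, 0.1, -1.2]
gripper_width: 0.852
gripper_force: 0.0
```

```bash
python3 - <<'E'
from plane import *
c=cap('wrist','w4.png');np.savez('w4.npz',**c);a=cap('scene','s4.png')
try: ang(a)
except Exception as e: print(e)
T=c['world_from_camera'];K=c['K'];p=np.linalg.inv(T)@[.5215,.1375,.066,1];u,v=K[0,0]*p[0]/-p[2]+K[0,2],K[1,1]*p[1]/p[2]+K[1,2];print(u,v,r.sense()['tcp_pos'])
R=lambda im,x,y,w,h,f:cv2.resize(im[y:y+h,x:x+w],None,fx=f,fy=f,interpolation=cv2.INTER_CUBIC)
x0,y0=int(u)-30,int(v)-30;print(x0,y0)
out=np.zeros((600,800,3),np.uint8);out[:600,:600]=R(c['pixels'],x0,y0,60,60,10);out[:285,600:800]=R(a['pixels'],250,80,130,190,1.5)[:285,:195].copy() if 0 else cv2.resize(a['pixels'][80:270,250:380],(200,285))
cv2.imwrite('pics/c4.png',out[:,:,::-1])
E
```

```text
lid elev of normal deg -46.9 yaw 15.93 [0.529 0.207 0.185] 0.0316 2552
wall elev of normal deg -54.96 yaw 14.3 [0.552 0.052 0.052] 0.0066 408
311.5512481604336 128.51968906270847 [0.60115853 0.12217364 0.26235139]
281 98
```

View pics/c4.png

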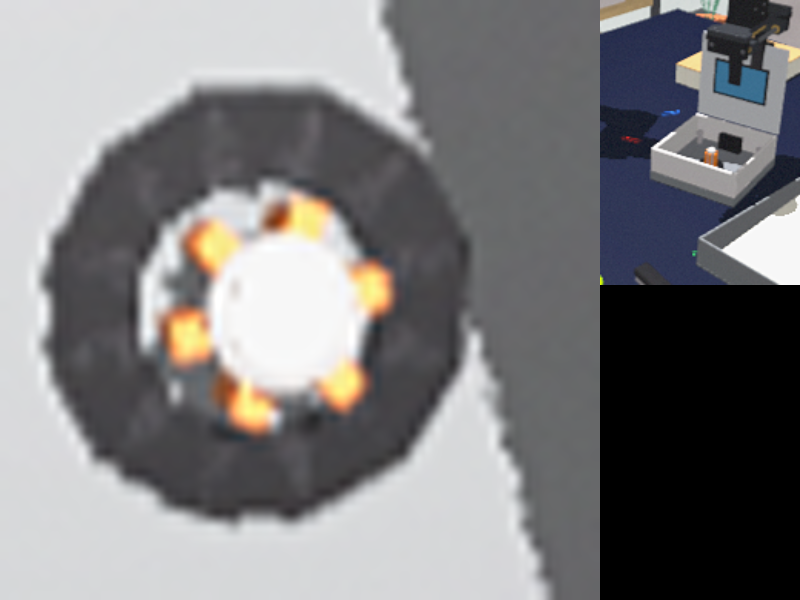

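The lid stays up. Spline tops in the crop are at (303,215), (375,287), (345,382), (250,408), (188,335) and (213,245), which puts the axis at about (279,312).

```bash
python3 - <<'E'
from h import *
z=np.load('w4.npz');c={k:z[k] for k in z.files}
f=lambda x,y:P(c,281+(x+.5)/10-.5,98+(y+.5)/10-.5,.058)
q=np.array([f(*p) for p in[(303,215),(375,287),(345,382),(250,408),(188,335),(213,245)]])
m=q.mean(0);d=q-m;a=np.degrees(np.arctan2(d[:,1],d[:,0]));print(m,np.hypot(d[:,0],d[:,1]),a,(a%60), np.degrees(np.angle(np.exp(6j*np.radians(a)).mean()))/6)
x,y=284,311;print('nose',P(c,281+x/10-.45,98+y/10-.45,.066))
# lid via wrist depth at hinge? expected spindle vs. hinge
s=r.sense();R=s['ee_rot'];print(R, to([.454,-.3035,.26]))
E
```

```text
[0.52272077 0.13478343 0.058     ] [0.01146524 0.01178409 0.01152619 0.01161521 0.01118043 0.01120192] [-179.84726375  117.45351507   58.31769701   -3.03069764  -63.48708366
 -120.85780583] [ 0.15273625 57.45351507 58.31769701 56.96930236 56.51291634 59.14219417] -1.9099311675738753
nose [0.52232895 0.13456386 0.066     ]
[[-9.73474916e-01 -2.28792405e-01  7.89206535e-04]
 [-2.28792857e-01  9.73474981e-01 -5.37740661e-04]
 [-6.45241837e-04 -7.04041862e-04 -9.99999544e-01]] [ 0.2406 -0.3807  0.0025]
```

Converted, -0.31 m is -6.2, -0.27 m is -5.4.

Emit:
inch_along(
  segments=[
    [1,0.4,-0.6,0,0,0,0],
    [1,0.9,-1.4,0,0,0,0],
    [1,1.4,-2.2,0,0,0,0],
    [1,1.9,-3,0,0,0,0],
    [1,2.4,-3.8,0,0,0,0],
    [1,2.9,-4.6,0,0,0,0],
    [1,3.4,-5.4,0,0,0,0],
    [1,3.9,-6.2,0,0,0,0],
  ],
)

```text
time_s: 8.2
tcp_pos: [0.4822, -0.2253, 0.2648]
ee_rot: [[-0.973, -0.231, 0.006], [-0.231, 0.973, -0.002], [-0.005, -0.003, -1.0]]
wrist_force: [0.8, -0.2, -0.3]
gripper_width: 1.001
gripper_force: 0.0
```

Emit:
inch_along(
  segments=[
    [1,0.5,-0.8,0.6,0,0,0],
    [1,0.8,-1.3,1.2,0,0,0],
    [1,0.9,-1.42,1.8,0,0,0],
    [1,0.9,-1.42,2,0,0,0],
    [1,0.9,-1.42,2,0,0,0],
  ],
)

```text
time_s: 8.7
tcp_pos: [0.4547, -0.3031, 0.1621]
ee_rot: [[-0.973, -0.23, -0.0], [-0.23, 0.973, -0.0], [0.0, -0.0, -1.0]]
wrist_force: [-0.1, 1.3, 0.8]
gripper_width: 0.999
gripper_force: 0.0
```

```bash
python3 - <<'E'
from h import *
c=cap('wrist','w5.png');np.savez('w5.npz',**c);print(reel(c))
p=[];
for i in range(1): s=r.sense();print(s['tcp_pos'],to([.454,-.3035,.017]))
E
```

```text
(array([ 0.45152591, -0.30507272]), 35.82204818725586)
[ 0.45568721 -0.30325445  0.1634371 ] [0.002  0.0004 0.1464]
```

View pics/w5.png

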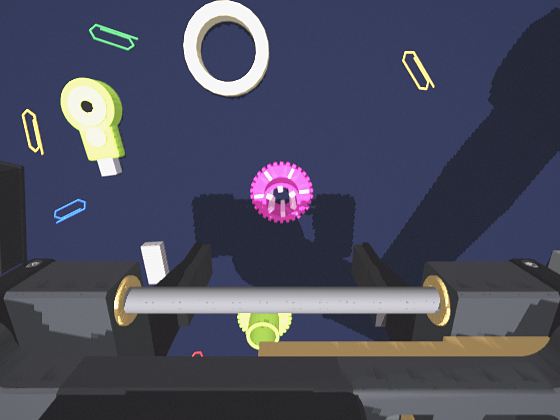

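The reel is centred between the fingers at (281.5,192), and the surroundings are clear. I'll go down and grip.

Converted, 0.146 m is 2.92, 0.003 m is 0.06.

Emit:
inch_along(
  segments=[
    [1,0.06,0,0.6,0,0,0],
    [1,0.06,0,1.4,0,0,0],
    [1,0.06,0,2.2,0,0,0],
    [1,0.06,0,2.7,0,0,0],
    [1,0.06,0,2.92,0,0,0],
    [0.5,0.06,0,2.92,0,0,0],
    [0,0.06,0,2.92,0,0,0],
    [0,0.06,0,2.92,0,0,0],
  ],
)

```text
time_s: 9.55
tcp_pos: [0.453, -0.3046, 0.0179]
ee_rot: [[-0.973, -0.23, 0.004], [-0.23, 0.973, -0.002], [-0.004, -0.002, -1.0]]
wrist_force: [0.3, -0.8, -0.2]
gripper_width: 0.811
gripper_force: 0.0
```

Emit:
inch_along(
  segments=[
    [0,0,0,0,0,0,0],
    [0,0,0,0,0,0,0],
    [0,0,0,0,0,0,0],
    [0,0,0,0,0,0,0],
    [0,0,0,0,0,0,0],
    [0,0,0,0,0,0,0],
  ],
)

```text
time_s: 10.15
tcp_pos: [0.4512, -0.3043, 0.0159]
ee_rot: [[-0.973, -0.229, -0.0], [-0.229, 0.973, -0.0], [0.0, -0.0, -1.0]]
wrist_force: [-1.5, 0.8, 2.3]
gripper_width: 0.429
gripper_force: 30.0
```

Emit:
inch_along(
  segments=[
    [0,0,0,-0.4,0,0,0],
    [0,0,0,-1,0,0,0],
    [0,0,0,-1.8,0,0,0],
    [0,0,0,-2.6,0,0,0],
    [0,0,0,-3.2,0,0,0],
    [0,0,0,-3.4,0,0,0],
    [0,0,0,-3.4,0,0,0],
  ],
)

```text
time_s: 10.85
tcp_pos: [0.4517, -0.3043, 0.1867]
ee_rot: [[-0.974, -0.229, 0.003], [-0.229, 0.974, -0.001], [-0.002, -0.001, -1.0]]
wrist_force: [-0.2, -0.8, -0.5]
gripper_width: 0.428
gripper_force: 30.0
```

```bash
python3 - <<'E'
from h import *
c=cap('wrist','w6.png');np.savez('w6.npz',**c);s=r.sense();print(s['tcp_pos'],s['gripper_width'])
cv2.imwrite('pics/c6.png',cv2.resize(c['pixels'][220:340,200:360],None,fx=5,fy=5,interpolation=cv2.INTER_CUBIC)[:,:,::-1])
print(to([.5225,.1347,.15]), to([.5225,.1347,.186]))
E
```

```text
[ 0.45074905 -0.30384496  0.18494704] 0.43153984725779465
[-0.1699  0.4106  0.0354] [-0.1699  0.4106 -0.0006]
```

View pics/c6.png

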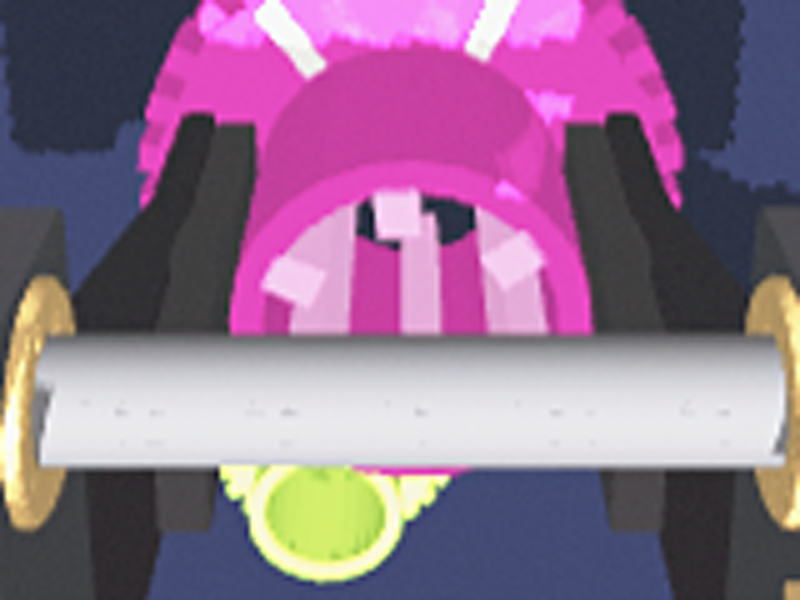

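The reel is held: groove marks run (265,10)-(315,70) and (505,0)-(480,50), and tooth tops are at (397,213), (295,280) and (512,258).

```bash
python3 - <<'E'
from h import *
z=np.load('w6.npz');c={k:z[k] for k in z.files}
f=lambda x,y,zz:P(c,200+(x+.5)/5-.5,220+(y+.5)/5-.5,zz)[:2]
s=r.sense();print('tcp',s['tcp_pos'])
b=s['tcp_pos'][2]-.0165
M=[[f(265,10,b+.012),f(315,70,b+.012)],[f(505,0,b+.012),f(480,50,b+.012)]]
for p,q in M:d=p-q;print('mark dir',np.degrees(np.arctan2(d[1],d[0])),p,q)
A=np.array([[ -(p-q)[1],(p-q)[0]] for p,q in M]);print('centre',np.linalg.solve(A,[a@q for a,(p,q) in zip(A,M)]))
T=[f(397,213,b+.044),f(295,280,b+.044),f(512,258,b+.044)]
# circumcentre of tooth tips
(x1,y1),(x2,y2),(x3,y3)=T;A=2*np.array([[x2-x1,y2-y1],[x3-x1,y3-y1]]);ctr=np.linalg.solve(A,[x2*x2+y2*y2-x1*x1-y1*y1,x3*x3+y3*y3-x1*x1-y1*y1])
for ctr in(ctr,np.array([.4515,-.304])):
  print(ctr,[(np.linalg.norm(t-ctr).round(4),(np.degrees(np.arctan2(*(t-ctr)[::-1]))%60).round(1)) for t in T])
E
```

```text
tcp [ 0.45074905 -0.30384496  0.18494704]
mark dir -129.93216271908835 [ 0.43409939 -0.32777943] [ 0.44050875 -0.32012266]
mark dir 168.90900546047322 [ 0.42610267 -0.29931927] [ 0.43321419 -0.30071333]
centre [ 0.45343749 -0.30467768]
[ 0.45341705 -0.30485817] [(np.float64(0.0134), np.float64(19.2)), (np.float64(0.0134), np.float64(19.5)), (np.float64(0.0134), np.float64(19.9))]
[ 0.4515 -0.304 ] [(np.float64(0.0119), np.float64(26.1)), (np.float64(0.014), np.float64(27.9)), (np.float64(0.0114), np.float64(17.0))]
```

Emit:
inch_along(
  segments=[
    [0,-0.24,0.6,-0.2,0,0,-1],
    [0,-0.56,1.36,-0.4,0,0,-2],
    [0,-0.9,2.2,-0.6,0,0,-3],
    [0,-1.24,3,-0.6,0,0,-4],
    [0,-1.56,3.8,-0.6,0,0,-5],
    [0,-1.88,4.6,-0.6,0,0,-6],
    [0,-2.2,5.4,-0.6,0,0,-7],
    [0,-2.5,6.1,-0.6,0,0,-8.6],
  ],
)

```text
time_s: 11.7
tcp_pos: [0.5019, 0.023, 0.2131]
ee_rot: [[-0.928, -0.373, -0.005], [-0.373, 0.928, -0.001], [0.005, 0.001, -1.0]]
wrist_force: [0.2, -0.9, -0.8]
gripper_width: 0.431
gripper_force: 30.0
```

```bash
python3 - <<'E'
from h import *
s=r.sense();print(s['tcp_pos'],s['ee_rot'].round(3));w=np.array([.0691,.4395,0])
# commanded start assumed R0; remaining in old axes
R0=np.array([[-.973,-.2295,0],[-.2295,.973,0],[0,0,-1]]);rem=np.array([-.1683-(-.125),.4117-.305,0]);a=np.radians(-8.6)
Rz=np.array([[np.cos(a),-np.sin(a),0],[np.sin(a),np.cos(a),0],[0,0,1]]);print(Rz.T@rem)
E
```

```text
[0.5018668  0.02303297 0.21312608] [[-0.928 -0.373 -0.005]
 [-0.373  0.928 -0.001]
 [ 0.005  0.001 -1.   ]]
[-0.05876857  0.09902543  0.        ]
```

Emit:
inch_along(
  segments=[
    [0,-0.4,0.6,0,0,0,0],
    [0,-0.8,1.3,0,0,0,0],
    [0,-1.08,1.8,0,0,0,0],
    [0,-1.18,1.98,0,0,0,0],
    [0,-1.18,1.98,0.6,0,0,0],
    [0,-1.18,1.98,1.4,0,0,0],
    [0,-1.18,1.98,2,0,0,0],
    [0,-1.18,1.98,2.4,0,0,0],
  ],
)

```text
time_s: 12.5
tcp_pos: [0.5185, 0.1333, 0.0915]
ee_rot: [[-0.929, -0.37, -0.007], [-0.37, 0.929, -0.003], [0.008, -0.001, -1.0]]
wrist_force: [0.8, -0.0, 0.2]
gripper_width: 0.432
gripper_force: 30.0
```

Emit:
inch_along(
  segments=[
    [0,0,0,0,0,0,0],
    [0,0,0,0,0,0,0],
  ],
)

```text
time_s: 12.7
tcp_pos: [0.5209, 0.1344, 0.095]
ee_rot: [[-0.928, -0.371, -0.002], [-0.371, 0.928, -0.001], [0.002, -0.001, -1.0]]
wrist_force: [-0.1, 0.4, 0.3]
gripper_width: 0.426
gripper_force: 30.0
```

```bash
python3 - <<'E'
from h import *
c=cap('wrist','w7.png');np.savez('w7.npz',**c)
s=r.sense();print(s['tcp_pos'],s['ee_rot'],s['wrist_force'])
E
```

```text
[0.52152752 0.13488947 0.0960578 ] [[-9.28394863e-01 -3.71595040e-01  3.23787380e-04]
 [-3.71595116e-01  9.28394863e-01 -2.19916276e-04]
 [-2.18882743e-04 -3.24486950e-04 -9.99999923e-01]] [0.52813641 0.04366397 0.41084295]
```

Converted, 0.018 m is 0.36, 0.014 m is 0.28.

Emit:
inch_along(
  segments=[
    [0,0,0,0.16,0,0,0],
    [0,0,0,0.28,0,0,0],
    [0,0,0,0.36,0,0,0],
    [0,0,0,0.36,0,0,0],
    [0,0,0,0.36,0,0,0],
  ],
)

```text
time_s: 13.25
tcp_pos: [0.5212, 0.1351, 0.0778]
ee_rot: [[-0.928, -0.372, 0.0], [-0.372, 0.928, -0.0], [-0.0, -0.0, -1.0]]
wrist_force: [-0.5, -0.1, -1.6]
gripper_width: 0.43
gripper_force: 30.0
```

Emit:
inch_along(
  segments=[
    [0,0,0,0.08,0,0,0],
    [0,0,0,0.14,0,0,0],
    [0,0,0,0.18,0,0,0],
    [0,0,0,0.18,0,0,0],
  ],
)

```text
time_s: 13.65
tcp_pos: [0.5209, 0.135, 0.0683]
ee_rot: [[-0.928, -0.372, -0.001], [-0.372, 0.928, -0.0], [0.001, -0.0, -1.0]]
wrist_force: [0.1, -0.1, -0.6]
gripper_width: 0.428
gripper_force: 30.0
```

Below the spline tops with no force, so it has meshed. I'll continue to the seat.

Units first: shifts go in units of 50 mm. So 0.02 m is 0.4, 0.015 m is 0.3.

Emit:
inch_along(
  segments=[
    [0,0,0,0.1,0,0,0],
    [0,0,0,0.2,0,0,0],
    [0,0,0,0.3,0,0,0],
    [0,0,0,0.4,0,0,0],
    [0,0,0,0.4,0,0,0],
    [0,0,0,0.4,0,0,0],
  ],
)

```text
time_s: 14.25
tcp_pos: [0.5211, 0.1351, 0.0485]
ee_rot: [[-0.928, -0.372, -0.0], [-0.372, 0.928, -0.0], [0.0, -0.0, -1.0]]
wrist_force: [0.2, 0.2, -0.5]
gripper_width: 0.429
gripper_force: 30.0
```

Emit:
inch_along(
  segments=[
    [0,0,0,0.06,0,0,0],
    [0,0,0,0.12,0,0,0],
    [0,0,0,0.12,0,0,0],
    [0,0,0,0.12,0,0,0],
  ],
)

```text
time_s: 14.65
tcp_pos: [0.5214, 0.1353, 0.0432]
ee_rot: [[-0.928, -0.372, 0.001], [-0.372, 0.928, 0.0], [-0.001, -0.0, -1.0]]
wrist_force: [-0.6, 0.6, 2.8]
gripper_width: 0.431
gripper_force: 30.0
```

Touching the seat. Pressing on.

Emit:
inch_along(
  segments=[
    [0,0,0,0.04,0,0,0],
    [0,0,0,0.08,0,0,0],
    [0,0,0,0.12,0,0,0],
    [0,0,0,0.12,0,0,0],
    [0,0,0,0.12,0,0,0],
  ],
)

```text
time_s: 15.15
tcp_pos: [0.5215, 0.1353, 0.0379]
ee_rot: [[-0.928, -0.372, 0.001], [-0.372, 0.928, 0.0], [-0.001, -0.0, -1.0]]
wrist_force: [-2.8, -0.3, 9.2]
gripper_width: 0.431
gripper_force: 30.0
```

Emit:
inch_along(
  segments=[
    [0,0,0,0.02,0,0,0],
    [0,0,0,0.04,0,0,0],
    [0,0,0,0.04,0,0,0],
    [0,0,0,0.04,0,0,0],
  ],
)

```text
time_s: 15.55
tcp_pos: [0.5216, 0.1353, 0.0377]
ee_rot: [[-0.928, -0.373, 0.002], [-0.373, 0.928, 0.0], [-0.001, -0.001, -1.0]]
wrist_force: [-6.6, -0.2, 21.3]
gripper_width: 0.431
gripper_force: 30.0
```

```bash
python3 - <<'E'
from plane import *
a=cap('scene','s9.png')
m=np.zeros((420,560),np.uint8);cv2.fillPoly(m,[np.int32([(250+x/3,80+y/3) for x,y in[(207,75),(355,110),(342,258),(200,225)]])],1);v,u=np.nonzero(m)
X=np.array([P(a,p,q) for p,q in zip(u,v)]);n0=np.array([np.sin(np.radians(13.35)),-np.cos(np.radians(13.35)),0]);d=(X-[.502,.241,.167])@n0;Y=X[abs(d)<.012]
for _ in range(3):
    mu=Y.mean(0);n=np.linalg.svd(Y-mu,full_matrices=False)[2][2];e=(Y-mu)@n;Y=Y[abs(e)<2.5*e.std()]
n=n*-np.sign(n[1]);print(len(Y),np.degrees(np.arcsin(n[2])),np.degrees(np.arctan2(n[0],-n[1])),np.ptp(Y,axis=0))
h=cv2.cvtColor(a['pixels'],cv2.COLOR_RGB2HSV);mk=(h[...,0]>140)&(h[...,0]<170)&(h[...,1]>120)&(h[...,2]>60);v,u=np.nonzero(mk);Z=np.array([P(a,p,q) for p,q in zip(u,v)]);Z=Z[np.hypot(Z[:,0]-.52,Z[:,1]-.135)<.06];print(len(Z),Z.min(0),Z.max(0),Z.mean(0))
s=r.sense();print(s['tcp_pos'],s['wrist_force'],s['gripper_force'],s['time_s'])
E
```

```text
1353 0.5232444245769299 14.611651915125403 [0.10001749 0.0338176  0.1758448 ]
99 [0.48931709 0.09958504 0.01558764] [0.56137417 0.17463722 0.06532393] [0.53714281 0.13505292 0.04088799]
[0.5215668  0.1353284  0.03773613] [-7.12310876 -0.40412534 21.47144639] 30.0037058721864 15.6
```

The lid is upright at 90.5°, the reel top is at about 0.065 m (0.066 expected fully down), and the reel is pressed with 21 N. I'm handing in.

```bash
python3 -c "
from station import r
print(r.finish_job())"
```

```text
the job is handed in; nothing more can be done
None
```

I handed the job in at about 15.6 s with the lid standing at about 90.5° and the magenta reel meshed on the spindle, still gripped and pressed to the bottom of the seat's travel with about 21 N; I moved nothing else, though I took no closing check of the other desk items.

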